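# Seat the target plate and aim the inspection mirror

### The job

Lower the target plate over the two locating pins of the grey base until it rests flush, and let go of it. Then take the blue bar on top of the spring-return mirror and turn the mirror until the orange marker appears in the middle of it as seen by the small white camera; finish while still holding the bar at that angle. Leave the glassware, bottles and weight where they stand.

Things in the scene. Friction and masses are not known exactly. Their poses are not given: they have to be found in the camera images.
- plate_grip (a point): Target plate, loose, about 0.25 kg: aluminium plate 56 (x) x 110 (y) x 8 mm with an upright white block 14 (x) x 30 (y) x 70 mm on its middle, to grip across either way (78 mm tall in all). This point: middle of the block, 45 mm above the plate's underside; the axes are the plate's, z up. It starts flat on the bench.
- plate_hole (a point): Centre, at the underside, of the plate's larger through hole: 15 mm wide, at y = +38 mm, x = 0 of the plate. The smaller hole, 11 mm wide, is at y = -38 mm. An orange stripe on top of the plate runs along its -x edge, the side the marker faces.
- marker (a point): Centre of the marker, an orange disc 26 mm across with a black centre, on the white block's -x face: 7 mm towards -x from plate_grip, at the same height. With the plate seated it is 60 mm above the bench.
- dock: Pin base, fixed: grey block 76 (x) x 130 (y) x 15 mm, origin at the centre of its underside. Two locating pins stand on it at x = 0, y = +38 mm (12 mm thick) and -38 mm (8 mm thick). The plate fits one way round only, its axes then along the base's and the marker towards the mirror; seated flush, plate_grip is 60 mm above this origin.
- pin_big (a point): Tip of the thicker (12 mm) locating pin, at y = +38 mm of the pin base and 38 mm above the bench. Both pins rise 23 mm above the base's top face, the last 8 mm tapering. An orange stripe on top of the base runs along its -x edge, on the side of the mirror; the plate's stripe goes on the same side.
- mirror (a joint): Angle of the mirror turret about its upright axis, rad: 0 at its spring rest, growing clockwise seen from above up to 1.5. A light torsion spring (0.08 N m per rad) turns it back to 0 if let go.
- mirror_grip (a point): Middle of the blue grip bar, 12 (x) x 50 (y) x 24 mm tall, on top of the mirror turret: on the turret's upright axis, 116 mm above the bench. Axes turn with the mirror: x is the mirror's facing direction (normal), y runs along mirror and bar, z up. A 20 mm wide neck under the bar joins the mirror frame, which ends 88 mm above the bench.
- mirror_face (a point): Centre of the mirror's face, on the turret axis 60 mm above the bench; axes as mirror_grip. The mirror is 60 mm wide and 50 mm tall, in a white frame.
- camera_lens (a point): Front of the lens of the small white camera fixed on the mirror's stand, 60 mm above the bench, 162 mm from the turret axis, looking level at it. The camera sees the marker in the middle of the mirror when the mirror's normal halves the horizontal angle between the directions from the turret axis to the lens and to the marker.
- sight (a point): A point on the turret axis 60 mm above the bench (nothing solid). Its x axis is the direction in which the camera's line of sight runs on after being reflected by the mirror, z up; it turns twice as far as the mirror.
- beaker_big: Bystander: glass beaker, 72 mm across, 95 mm tall, standing on the bench; origin at the centre of its underside.
- beaker_small: Bystander: small glass beaker, 54 mm across, 70 mm tall, standing on the bench; origin at the centre of its underside.
- amber_bottle: Bystander: amber bottle with a yellow cap, 66 mm across, 160 mm tall, standing on the bench; origin at the centre of its underside.
- white_bottle: Bystander: white plastic bottle, 56 mm across, 130 mm tall, standing on the bench; origin at the centre of its underside.
- clear_bottle: Bystander: clear bottle with a blue cap, 50 mm across, 110 mm tall, standing on the bench; origin at the centre of its underside.
- weight: Bystander: brass knobbed weight, 40 mm across, 58 mm tall, standing on the bench; origin at the centre of its underside.
- dish: Bystander: shallow glass dish, 80 mm across, 18 mm tall, standing on the bench; origin at the centre of its underside.
There are look-alikes about, which are no part of the job. Leave any turquoise look-alike of the part that bears plate_grip alone. What is shaped like the dock but brown is not meant.

How it is judged:
By the outcome, as a careful person would: the job done as asked, in the order asked, and still so for the second after the job is handed in, while the arm keeps its last pose, push and grip.
It also fails if it takes over 58 s, if anything falls off the work surface, if the arm or the gripper's body presses on something with over 40 N, if the wrist force passes 120 N, or if a joint passes its speed limit or range.

### The arm

A 6-joint arm with a two-finger parallel gripper is mounted at the origin on the work surface. World frame = base frame: x ahead of the robot, y to its left, z up, the work surface at z = 0. Lengths are in mm, angles in degrees, forces in N, time in s.
With the tool pointing down it reaches from about 300 to 850 mm from the base axis. Payload 4.2 kg.
Tool frame: the origin (TCP) lies at the very end of the fingers, on their centre line; the grasp point (between the pads) lies 19 mm behind it (hold_point_z is the z of the grasp point in the tool frame, in mm); z points along the fingers, y is the direction in which the jaws open and shut (so a half turn about z gives the same grasp; the last joint's range is limited). The gripper opens to 91 mm and grips with 3 to 60 N. Pads are 32 mm wide; open, the fingers measure 118 mm over their backs; the gripper's body (76 mm by 178 mm) begins 60 mm behind the grasp point.
Start: joints at [-73.568, 18.312, 89.639, -0, 72.044, -1.146], TCP at [173.659, -548.166, 213.976] pointing down, gripper open.
Joint ranges: [-177.97, 177.97], [-48.28, 115.42], [12.27, 149.76], [-77.06, 257.06], [2.81, 150.46], [-146.56, 146.56]. Speed limits (degrees/s): [147.25, 147.25, 180, 180, 180, 180].

### API

Orientations are given as [roll, pitch, yaw] about the fixed x, y, z axes, in that order (R = Rz(yaw) Ry(pitch) Rx(roll)).
In Python, from workcell import state, grab_frame, job_done, hold_point_z gives the robot as it stands. The module is installed in compiled form; this text tells all that it offers.
- The arm moves only by the shell command python3 -m creep 'ROWS' [FORCE]. ROWS is JSON, a list of rows, each a list of 7 numbers: the closure, from 0 (fully open) to 1 (shut), then the shift along the tool's x, y, z in mm, then the turn, a rotation vector about the tool's x, y, z in degrees. A call has 1 to 5 rows; each row shifts and turns the commanded pose from where the row before left it, along the tool's axes as they then stand; what a row does not reach is not made up. A row lasts 1/8 s, in which the tool goes at most 62.5 mm and 10.7 degrees, less where a joint would pass 70% of its speed; a pose out of reach is approached as far as the arm can. A call is refused whole if a number of a shift passes 62.5 or a number of a turn 10.7, either way. A call with a gripper value outside its range is refused whole. The fingers move at their own pace and stop on an object; FORCE is the grip in N (left out, the last holds). Time passes only in rows, so rows that do not move let the fingers close. It gives the time, the measured TCP pose, the force and the opening at its end, in the units of the state.
- state(): the state, without advancing time (a new reading comes with each control period).
- grab_frame(name): name is "scene" or "top"; returns a dict with "frame" (400x640x3 uint8, red, green, blue), "fx", "fy", "cx", "cy" (pixels), "k1" (the pictures are not rectified: a ray, as slopes to the right and down, at radius r is drawn at 1 + k1 r^2 times it, then the intrinsics apply), "view" (4x4, takes a point from world to camera coordinates). Camera axes: x right, y down, z forward; pixel columns grow to the right and rows downward; lengths in mm; the calibration is good to about 2 mm. A picture is of the moment at which its call begins. There is no depth.
- job_done(): hands the job in, once; it reports no verdict.
The state is a dict: "time_s": time; "qpos": joint angles; "qvel": joint speeds; "effort": joint torques, N m; "ee_pos": TCP position; "ee_rot": TCP orientation; "force": force on the tool from outside, world axes, zero at the start; "torque": the same for the moment, N m; "gripper_width": finger opening in mm.
Only numpy, scipy, OpenCV 4.12 (cv2) and the standard library are available. Lean on these libraries where they do the work, as an engineer would, in place of code of your own. Each camera call takes 0.05 s, during which the arm holds its last target.

## Working session

There is one attempt and no reset: what is moved stays moved. The work goes in short steps, Python scripts to look and compute and a shell command to move; the robot and the scene stay as the last step left them, time stands still between calls to the robot, and variables do not carry over. Pictures are saved under pics/ and viewed, and the job is handed in when it is done.

```bash
mkdir -p pics; python3 - <<'E'
from workcell import *
import cv2,numpy as np,pickle
s=state();print({k:np.round(v,2).tolist() for k,v in s.items()},hold_point_z)
for n in("scene","top"):
    g=grab_frame(n);pickle.dump(g,open(f"pics/{n}0.pkl","wb"))
    cv2.imwrite(f"pics/{n}0.png",g["frame"][:,:,::-1]);print(n,g["fx"],g["fy"],g["cx"],g["cy"],g["k1"],np.round(g["view"],3).tolist())
E
```

```text
{'time_s': 0.0, 'qpos': [-73.57, 18.35, 89.71, 0.0, 72.04, -1.15], 'qvel': [0.07, -0.1, -0.08, 0.01, 0.03, -0.01], 'effort': [0.0, -41.25, -23.2, 0.07, 0.05, -0.0], 'ee_pos': [173.51, -547.67, 213.12], 'ee_rot': [-179.9, -0.0, 17.58], 'force': [0.33, 0.05, -0.71], 'torque': [0.01, -0.03, -0.0], 'gripper_width': 91.06} -18.8
scene 431.8151416254033 431.8151416254033 320.2716202508451 198.86013523133747 -0.10305059803018753 [[-0.51, 0.86, 0.001, 259.734], [0.489, 0.291, -0.822, -206.631], [-0.707, -0.419, -0.57, 1605.753], [0.0, 0.0, 0.0, 1.0]]
top 465.75431473337153 465.75431473337153 328.71530655143346 199.21883930139288 0.018520394307705162 [[-0.03, -1.0, 0.005, 59.146], [-0.978, 0.029, -0.206, 568.168], [0.206, -0.011, -0.979, 1148.479], [0.0, 0.0, 0.0, 1.0]]
```

View pics/scene0.png

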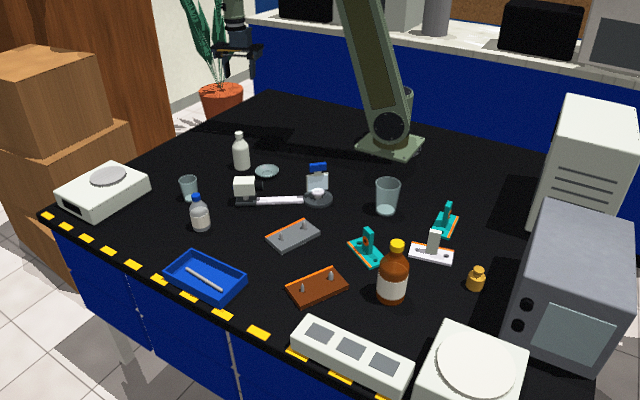

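View pics/top0.png

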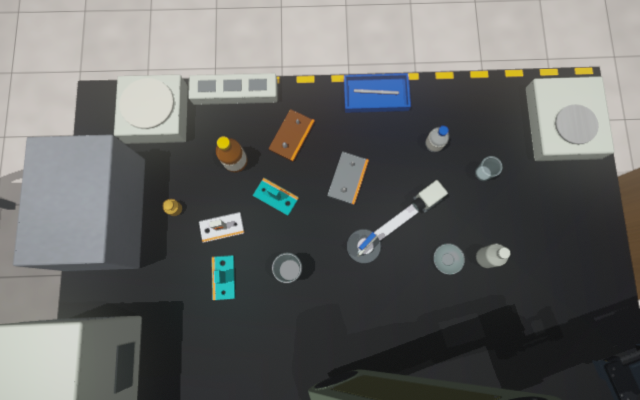

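The top view shows the white plate at about (221,227), the grey dock at (348,178), the mirror at (364,243) with its camera at (432,194), and the turquoise and brown look-alikes. Next I zoom in and set up the ray helpers.

```bash
cat > h.py <<'E'
import numpy as np,cv2,pickle
def K(g): return np.array([[g["fx"],0,g["cx"]],[0,g["fy"],g["cy"]],[0,0,1]]),np.array([g["k1"],0,0,0,0.])
def ray(g,uv):
    k,d=K(g);p=cv2.undistortPoints(np.array([[uv]],float),k,d)[0,0]
    V=np.array(g["view"]);R=V[:3,:3];return -R.T@V[:3,3],R.T@np.array([p[0],p[1],1.])
def plane(g,uv,z):
    c,d=ray(g,uv);return c+d*(z-c[2])/d[2]
def proj(g,P):
    k,d=K(g);V=np.array(g["view"]);return cv2.projectPoints(np.array([P],float),cv2.Rodrigues(V[:3,:3])[0],V[:3,3],k,d)[0][0,0]
def load(n): return pickle.load(open(f"pics/{n}.pkl","rb"))
def crop(g,x,y,w,h,s,out):
    im=g["frame"][y:y+h,x:x+w,::-1];cv2.imwrite(out,cv2.resize(im,None,fx=s,fy=s,interpolation=cv2.INTER_CUBIC))
E
python3 - <<'E'
from h import *
t=load("top0");s=load("scene0")
crop(t,190,200,70,60,8,"pics/plate.png")
crop(t,320,145,130,120,5,"pics/dm.png")
crop(s,225,150,110,110,5,"pics/sdm.png")
crop(s,395,190,80,80,7,"pics/splate.png")
E
```

```text
(no output)
```

View pics/plate.png

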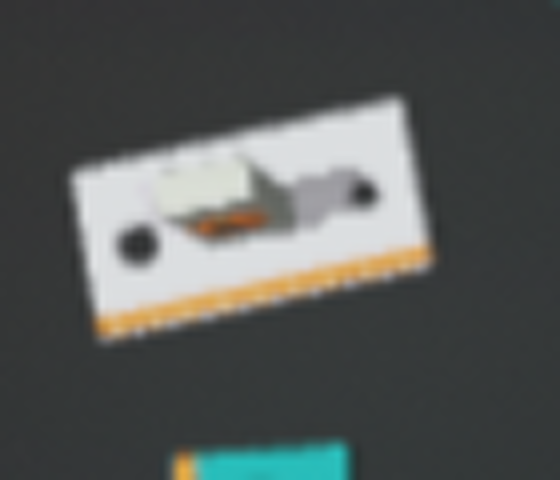

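View pics/dm.png

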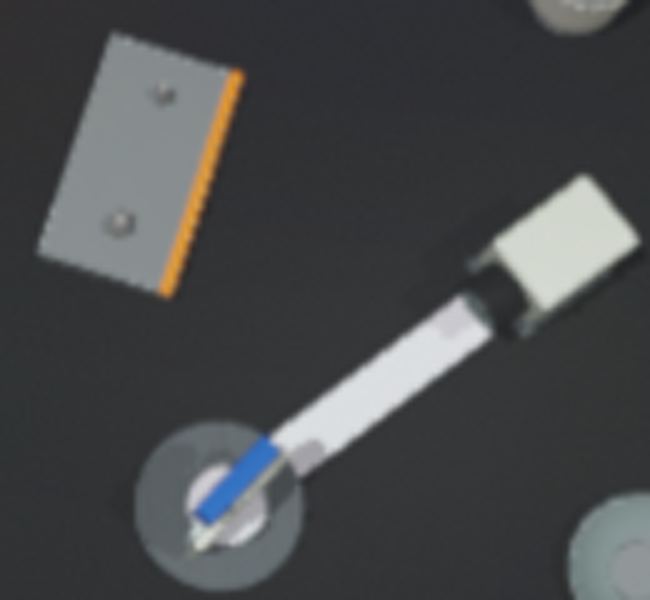

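View pics/sdm.png

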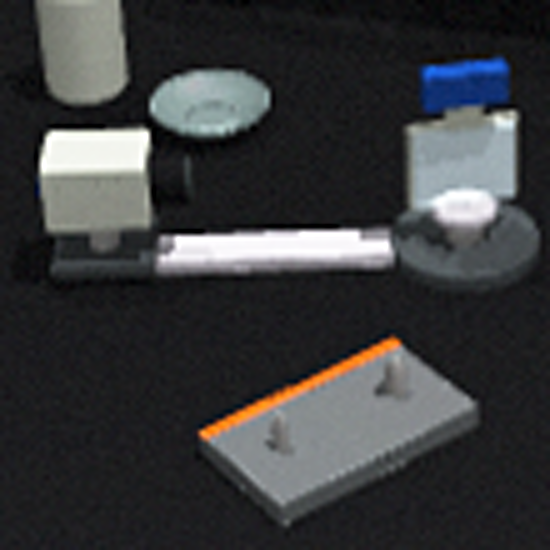

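View pics/splate.png

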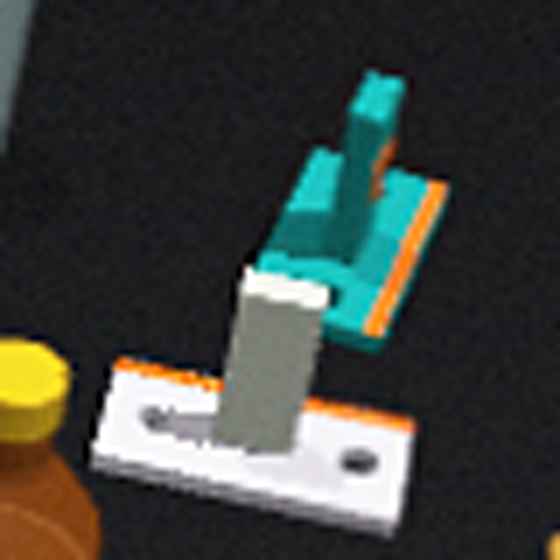

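```bash
cat > meas.py <<'E'
from h import *
def rect(g,mask,z,name,roi):
    m=np.zeros(mask.shape,np.uint8);x,y,w,h=roi;m[y:y+h,x:x+w]=mask[y:y+h,x:x+w]*255
    cs,_=cv2.findContours(m,cv2.RETR_EXTERNAL,cv2.CHAIN_APPROX_NONE)
    c=max(cs,key=cv2.contourArea)[:,0,:]
    W=np.array([plane(g,p,z)[:2] for p in c],np.float32)
    r=cv2.minAreaRect(W);b=cv2.boxPoints(r)
    print(name,"c",np.round(r[0],1),"size",np.round(r[1],1),"ang",round(r[2],2),"box",np.round(b,0).tolist(),len(c))
    return r
E
python3 - <<'E'
from meas import *
t=load("top0");s=load("scene0")
for n,g,rp,rd,rb in(("top",t,(190,200,70,48),(322,145,50,65),(350,225,35,40)),("scene",s,(400,225,60,45),(262,215,62,45),(300,155,40,22))):
    f=g["frame"].astype(int);hsv=cv2.cvtColor(g["frame"],cv2.COLOR_RGB2HSV).astype(int)
    bright=(f.max(2)>100)
    rect(g,bright&~((hsv[...,0]>75)&(hsv[...,0]<100)&(hsv[...,1]>90)),8,n+" plate",rp)
    rect(g,bright,15,n+" dock",rd)
    org=(hsv[...,0]<22)&(hsv[...,1]>110)&(hsv[...,2]>110)
    rect(g,org,8,n+" pstripe",rp); rect(g,org,15,n+" dstripe",rd)
    blue=(hsv[...,0]>100)&(hsv[...,0]<125)&(hsv[...,1]>130)
    rect(g,blue,128,n+" bar",rb)
# points, top view crops
def P(x,y,ox,oy,s,z):return np.round(plane(t,((x+.5)/s-.5+ox,(y+.5)/s-.5+oy),z),1)
print("holes big/small",P(138,245,190,200,8,8),P(362,194,190,200,8,8))
print("pin tips",P(123,213,320,145,5,38),P(165,88,320,145,5,38))
print("pin base",P(119,226,320,145,5,15),P(160,98,320,145,5,15))
print("disc ctr", P(219,506,320,145,5,10))
print("cambox top ctr",P(566,242,320,145,5,85),"lens",P(478,295,320,145,5,60))
E
```

```text
top plate c [513.7 331. ] size [ 60.7 114.1] ang 11.17 box [[473.0, 381.0], [495.0, 269.0], [554.0, 281.0], [532.0, 393.0]] 122
top dock c [638.6 -12.5] size [ 77.1 132.7] ang 69.63 box [[563.0, -26.0], [687.0, -72.0], [714.0, 1.0], [590.0, 47.0]] 139
top pstripe c [489.3 326.4] size [  4.5 110.5] ang 11.21 box [[476.0, 380.0], [498.0, 272.0], [502.0, 273.0], [481.0, 381.0]] 83
top dstripe c [626.3 -44.6] size [  8.4 131.9] ang 70.26 box [[563.0, -26.0], [687.0, -71.0], [690.0, -63.0], [566.0, -18.0]] 91
top bar c [451.1 -45.2] size [10.8 48.3] ang 45.79 box [[430.0, -32.0], [465.0, -66.0], [472.0, -58.0], [438.0, -24.0]] 36
scene plate c [484.7 327.8] size [135.5 112. ] ang 10.9 box [[408.0, 370.0], [429.0, 260.0], [562.0, 286.0], [541.0, 396.0]] 144
scene dock c [640.   -8.8] size [ 79.1 131. ] ang 69.73 box [[565.0, -23.0], [688.0, -69.0], [715.0, 6.0], [592.0, 51.0]] 111
scene pstripe c [585.9 287.3] size [51.9 19.8] ang 22.21 box [[558.0, 287.0], [566.0, 268.0], [614.0, 288.0], [606.0, 306.0]] 37
scene dstripe c [627.7 -41.9] size [  8.5 130.8] ang 69.73 box [[565.0, -23.0], [688.0, -69.0], [690.0, -61.0], [568.0, -15.0]] 79
scene bar c [469.6 -32.3] size [60.4 48.6] ang 31.91 box [[431.0, -28.0], [457.0, -69.0], [508.0, -37.0], [482.0, 4.0]] 50
holes big/small [505.8 368.4   8. ] [520.7 294.3   8. ]
pin tips [ 6.055e+02 -1.000e-01  3.800e+01] [673.7 -25.2  38. ]
pin base [603.8   1.3  15. ] [674.9 -23.8  15. ]
disc ctr [451.5 -46.2  10. ]
cambox top ctr [ 572.6 -222.6   85. ] lens [ 551.3 -181.    60. ]
```

```bash
python3 - <<'E'
from h import *
t=load("top0");s=load("scene0")
for n,uv,z in (("amber cap",(224,143),160),("amber scene?",(0,0),0),("clearcap",(443,131),110),("turq1 c",(275,197),8),("turq2",(223,278),8),("weight",(172,206),50),("bigbk bottom",(289,270),0),("whitecap",(504,253),130),("brown",(292,135),15),("dish",(449,259),9),("smallbk",(485,172),0)):
    if z or 'bottom' in n or 'small' in n: print(n,np.round(plane(t,uv,z),0))
print("amber cap scene",np.round(plane(s,(397,245),160),0))
# strip direction from top view edges (5x crop)
def P(x,y,z):return plane(t,((x+.5)/5-.5+320,(y+.5)/5-.5+145),z)[:2]
for a,b,z in(((275,433),(460,297),12),((303,477),(492,335),12),((545,310),(640,242),85),((492,243),(585,176),85)):
    d=P(*b,z)-P(*a,z);print(np.degrees(np.arctan2(d[1],d[0])))
# scene: pins tips and lens
def S(x,y,z):return np.round(plane(s,((x+.5)/5-.5+225,(y+.5)/5-.5+150),z),1)
print("scene pins tip",S(397,352,38),S(281,413,38),"base",S(400,394,15),S(279,447,15))
print("scene disc",S(466,240,10))
E
```

```text
amber cap [695. 293. 160.]
clearcap [ 729. -255.  110.]
turq1 c [591. 187.   8.]
turq2 [379. 323.   8.]
weight [566. 449.  50.]
bigbk bottom [395. 152.   0.]
whitecap [ 412. -369.  130.]
brown [763. 138.  15.]
dish [ 410. -270.    9.]
smallbk [ 646. -391.    0.]
amber cap scene [706. 301. 160.]
-55.59051996089983
-55.160770893471316
-56.442243827952964
-56.03023032225029
scene pins tip [600.1   3.1  38. ] [674.6 -20.7  38. ] base [605.6   7.9  15. ] [675.6 -22.7  15. ]
scene disc [455.4 -40.6  10. ]
```

```bash
python3 - <<'E'
import numpy as np
from scipy.spatial.transform import Rotation as R
r=R.from_euler('xyz',[-179.9,0,17.58],degrees=True)
p=np.array([173.5,-547.7,213.1])
print(r.inv().apply(np.array([513.5,331.2,213])-p))
E
```

```text
[ 589.58114093 -735.15806825    1.38309434]
```

Measurements agree with the given sizes: hole spacing is 75.6 mm, dock 77x133. Plate centre is about (513.5, 331), yaw 11.2. The dock is about (639, -11), yaw 69.8, with the big pin nearer the robot. I'll now move above the plate and turn the jaws across the block's x.

```bash
python3 -m creep '[[0,36.8,-45.9,0,0,0,0],[0,36.8,-45.9,0,0,0,0],[0,36.8,-45.9,0,0,0,0],[0,36.8,-45.9,0,0,0,0],[0,36.8,-45.9,0,0,0,0]]'
python3 -m creep '[[0,36.8,-45.9,0,0,0,0],[0,36.8,-45.9,0,0,0,0],[0,36.8,-45.9,0,0,0,0],[0,36.8,-45.9,0,0,0,0],[0,36.8,-45.9,0,0,0,0]]'
python3 -m creep '[[0,36.8,-45.9,0,0,0,0],[0,36.8,-45.9,0,0,0,0],[0,36.8,-45.9,0,0,0,0],[0,36.8,-45.9,0,0,0,0],[0,36.8,-45.9,0,0,0,0]]'
python3 -m creep '[[0,36.8,-45.9,0,0,0,0],[0,0,0,0,0,0,-10.5],[0,0,0,0,0,0,-10.5],[0,0,0,0,0,0,-10.5],[0,0,0,0,0,0,-10.5]]'
python3 -m creep '[[0,0,0,0,0,0,-10.5],[0,0,0,0,0,0,-10.5],[0,0,0,0,0,0,-10.5],[0,0,0,0,0,0,-10],[0,0,0,0,0,0,0]]'
```

```text
time_s: 0.72
ee_pos: [280.0, -271.9, 213.8]
ee_rot: [-180.0, -0.0, 17.5]
force: [1.0, 0.0, 0.2]
gripper_width: 91.5
time_s: 1.35
ee_pos: [386.1, 2.4, 213.9]
ee_rot: [180.0, -0.0, 17.6]
force: [2.1, -0.9, 0.3]
gripper_width: 91.3
time_s: 1.98
ee_pos: [492.2, 276.8, 213.5]
ee_rot: [180.0, 0.0, 17.6]
force: [0.4, -0.9, 0.2]
gripper_width: 91.2
time_s: 2.6
ee_pos: [512.9, 329.7, 213.3]
ee_rot: [-180.0, 0.1, 59.9]
force: [0.3, 0.2, -0.8]
gripper_width: 91.3
time_s: 3.22
ee_pos: [512.9, 329.6, 213.4]
ee_rot: [-179.9, 0.0, 101.0]
force: [-0.6, -0.9, 0.5]
gripper_width: 91.1
```

```bash
python3 -m creep '[[0,1.5,1,60,0,0,0],[0,0,0,60,0,0,0],[0,0,0,40,0,0,0],[0,0,0,20,0,0,0],[0,0,0,0,0,0,0]]' 
python3 - <<'E'
from h import *
from workcell import *
for n in("scene","top"):
    g=grab_frame(n);pickle.dump(g,open(f"pics/{n}1.pkl","wb"))
t=load("top1");s=load("scene1")
a=cv2.resize(t["frame"][190:260,180:270,::-1],None,fx=6,fy=6,interpolation=2)[:420,:400]
b=cv2.resize(s["frame"][190:260,390:480,::-1],None,fx=6,fy=6,interpolation=2)[:420,:400]
cv2.imwrite("pics/g1.png",np.hstack([a,b]))
E
```

```text
time_s: 3.85
ee_pos: [512.7, 330.7, 32.0]
ee_rot: [-179.8, 0.1, 100.9]
force: [-0.1, 0.2, 0.9]
gripper_width: 91.4
```

View pics/g1.png

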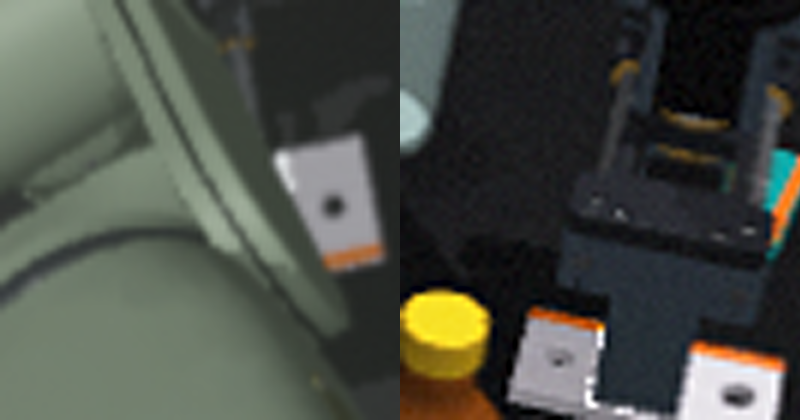

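The pictures show the gripper straddling the block, with a finger in front between the two holes and the plate undisturbed. Closing.

```bash
python3 -m creep '[[1,0,0,0,0,0,0],[1,0,0,0,0,0,0],[1,0,0,0,0,0,0],[1,0,0,0,0,0,0],[1,0,0,0,0,0,0]]' 30
python3 -m creep '[[1,0,0,0,0,0,0],[1,0,0,0,0,0,0]]'
python3 -m creep '[[1,0,0,-30,0,0,0],[1,0,0,-60,0,0,0],[1,0,0,-50,0,0,0],[1,0,0,0,0,0,0]]'
python3 - <<'E'
from h import *
from workcell import *
print(np.round(state()["qpos"],1))
g=grab_frame("scene");pickle.dump(g,open("pics/scene2.pkl","wb"))
crop(g,370,130,120,120,5,"pics/g2.png")
E
```

```text
time_s: 4.58
ee_pos: [513.9, 331.4, 34.0]
ee_rot: [180.0, 0.0, 101.1]
force: [1.5, -0.4, 0.1]
gripper_width: 44.1
time_s: 4.82
ee_pos: [513.8, 331.4, 33.9]
ee_rot: [-180.0, 0.0, 101.1]
force: [0.0, -0.7, -0.2]
gripper_width: 23.9
time_s: 5.32
ee_pos: [516.0, 332.7, 178.2]
ee_rot: [179.5, -0.2, 101.1]
force: [0.2, -0.0, -4.4]
gripper_width: 13.8
[31.7 22.9 88.  -0.  68.7 20.7]
```

View pics/g2.png

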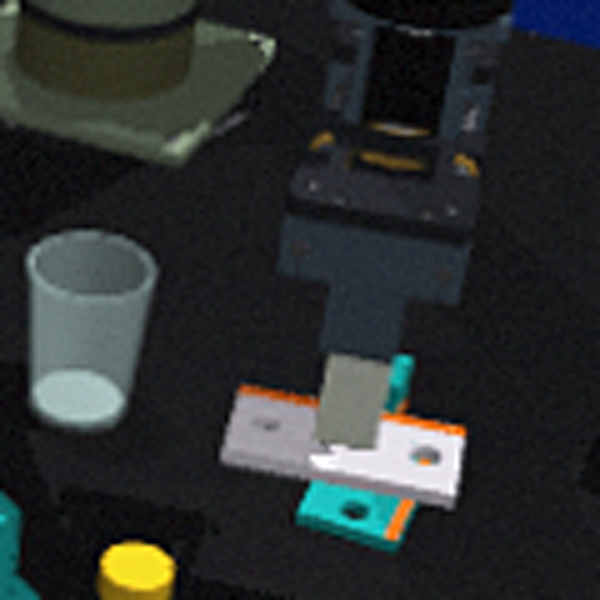

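The plate hangs level in the jaws, but the fingers finished closing during the lift, so the grip sits higher on the block than planned. I'll measure where the plate sits relative to the tool.

```bash
python3 -m creep '[[1,0,0,0,0,0,0],[1,0,0,0,0,0,0]]' 40
python3 - <<'E'
from h import *
from workcell import *
from scipy.spatial.transform import Rotation as R
st=state();print(st["ee_pos"],st["ee_rot"],st["gripper_width"],st["force"])
g=load("scene2")
p=np.array([516.0,332.7,178.2]);r=R.from_euler('xyz',[179.5,-0.2,101.1],degrees=True).as_matrix()
p=np.array(st["ee_pos"]);r=R.from_euler('xyz',st["ee_rot"],degrees=True).as_matrix()
n=r[:,1]
for nm,uv in (("big",(427,456)),("small",(266,425))):
    c,d=ray(g,((uv[0]+.5)/5-.5+370,(uv[1]+.5)/5-.5+130))
    # hole top rim centre in plane tool y=0
    P=c+d*(n@(p-c))/(n@d);print(nm,np.round(P,1),"tool",np.round(r.T@(P-p),1))
g=grab_frame("top");pickle.dump(g,open("pics/top2.pkl","wb"))
crop(g,160,150,120,120,5,"pics/g3.png")
E
```

```text
time_s: 5.62
ee_pos: [512.8, 330.8, 171.6]
ee_rot: [-179.8, 0.1, 101.1]
force: [0.1, 0.7, -3.1]
gripper_width: 13.6
[512.83075497 330.76458062 171.56934639] [-1.79756656e+02  9.70448822e-02  1.01077687e+02] 13.577712419467565 [ 0.07237926  0.67077046 -3.11784627]
big [504.3 373.1 117.1] tool [43.3 -0.  54.4]
small [519.2 296.8 116.3] tool [-34.4   0.   55.3]
```

View pics/g3.png

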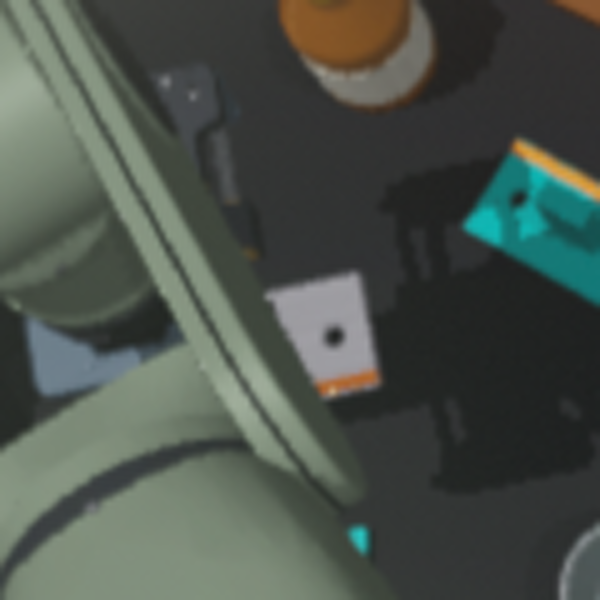

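```bash
python3 - <<'E'
from h import *
from workcell import *
g=grab_frame("scene");pickle.dump(g,open("pics/scene3.pkl","wb"))
crop(g,370,130,120,120,5,"pics/g4.png")
t=load("top2");print(state()["ee_pos"])
def tri(us,ut):
    c1,d1=ray(g,us);c2,d2=ray(t,ut);A=np.stack([d1,-d2],1);x=np.linalg.lstsq(A,c2-c1,rcond=None)[0]
    a=c1+d1*x[0];b=c2+d2*x[1];return np.round((a+b)/2,1),np.linalg.norm(a-b)
f=lambda x,y,ox,oy:((x+.5)/5-.5+ox,(y+.5)/5-.5+oy)
print(tri(f(266,425,370,130),f(334,337,160,150)))
E
```

```text
[513.29719041 331.07048944 172.30463756]
(array([520.1, 295.5, 116.3]), np.float64(3.1342189855658367))
```

View pics/g4.png

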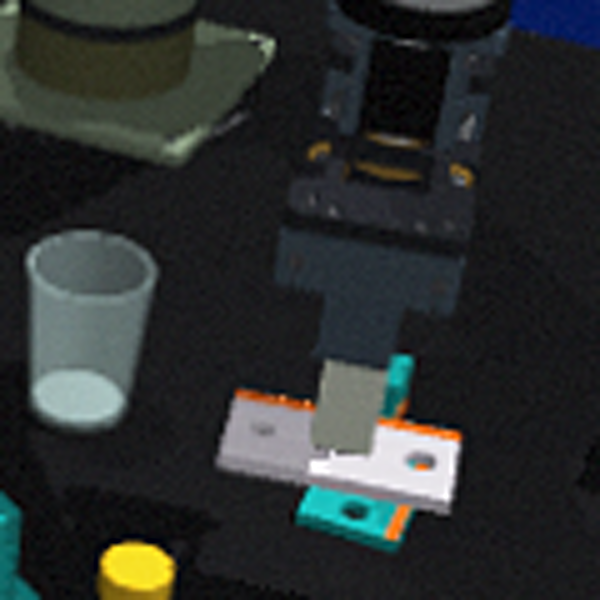

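The triangulated small hole puts the plate's underside at about 108 mm, so the fingertips overlap the block by only about 14 mm. I'll set it back down and regrip lower.

```bash
python3 -m creep '[[1,0,0,50,0,0,0],[1,0,0,40,0,0,0],[1,0,0,10,0,0,0],[1,0,0,0,0,0,0]]'
python3 -m creep '[[1,0,0,2,0,0,0],[1,0,0,2,0,0,0],[1,0,0,0,0,0,0]]'
python3 -m creep '[[1,0,0,1,0,0,0],[1,0,0,1,0,0,0],[1,0,0,0,0,0,0]]'
```

```text
time_s: 6.22
ee_pos: [514.1, 331.6, 73.8]
ee_rot: [-180.0, 0.0, 101.1]
force: [0.8, -0.2, -3.1]
gripper_width: 13.6
time_s: 6.6
ee_pos: [514.1, 331.6, 70.6]
ee_rot: [179.9, -0.0, 101.1]
force: [-0.1, 0.2, -3.1]
gripper_width: 13.6
time_s: 6.98
ee_pos: [513.8, 331.4, 67.8]
ee_rot: [-180.0, 0.0, 101.1]
force: [-0.4, -0.0, -2.4]
gripper_width: 13.7
```

```bash
python3 -m creep '[[1,0,0,1,0,0,0],[1,0,0,1,0,0,0],[1,0,0,0,0,0,0]]'
python3 -m creep '[[1,0,0,1,0,0,0],[1,0,0,1,0,0,0],[1,0,0,0,0,0,0]]'
python3 -m creep '[[1,0,0,1,0,0,0],[1,0,0,0,0,0,0]]'
```

```text
time_s: 7.35
ee_pos: [513.8, 331.4, 65.8]
ee_rot: [-180.0, 0.0, 101.1]
force: [0.1, -0.2, -3.3]
gripper_width: 13.3
time_s: 7.72
ee_pos: [513.8, 331.4, 63.8]
ee_rot: [-180.0, 0.0, 101.1]
force: [0.9, -0.6, -3.8]
gripper_width: 13.7
time_s: 7.98
ee_pos: [513.8, 331.4, 62.8]
ee_rot: [-180.0, 0.0, 101.1]
force: [-0.3, 0.3, -2.5]
gripper_width: 13.8
```

```bash
python3 -m creep '[[1,0,0,1,0,0,0],[1,0,0,1,0,0,0],[1,0,0,0,0,0,0]]'
python3 -m creep '[[1,0,0,1,0,0,0],[1,0,0,1,0,0,0],[1,0,0,0,0,0,0]]'
```

```text
time_s: 8.35
ee_pos: [514.0, 331.6, 62.6]
ee_rot: [179.9, -0.0, 101.1]
force: [-1.9, -0.3, 6.9]
gripper_width: 13.7
time_s: 8.72
ee_pos: [514.0, 331.6, 62.6]
ee_rot: [179.9, -0.0, 101.1]
force: [-6.3, -1.9, 18.1]
gripper_width: 14.0
```

Contact came at a TCP height of about 62.5 mm. I'll back off, open slightly, go down 30 mm and regrip.

```bash
python3 -m creep '[[1,0,0,-3,0,0,0],[0.6,0,0,0,0,0,0],[0.6,0,0,0,0,0,0],[0.6,0,0,0,0,0,0],[0.6,0,0,0,0,0,0]]' 
python3 -m creep '[[0.6,0,0,15,0,0,0],[0.6,0,0,15,0,0,0],[0.6,0,0,0,0,0,0]]'
python3 -m creep '[[1,0,0,0,0,0,0],[1,0,0,0,0,0,0],[1,0,0,0,0,0,0],[1,0,0,0,0,0,0],[1,0,0,0,0,0,0]]' 40
```

```text
time_s: 9.35
ee_pos: [513.9, 331.4, 61.7]
ee_rot: [-180.0, 0.0, 101.1]
force: [1.7, -0.4, -0.5]
gripper_width: 36.5
time_s: 9.72
ee_pos: [512.5, 330.6, 29.7]
ee_rot: [-179.8, 0.1, 101.1]
force: [0.0, 0.1, -0.3]
gripper_width: 36.3
time_s: 10.35
ee_pos: [514.2, 331.6, 32.4]
ee_rot: [179.9, -0.0, 101.1]
force: [0.3, -0.3, 3.0]
gripper_width: 14.0
```

```bash
python3 -m creep '[[1,0,0,-20,0,0,0],[1,0,0,-40,0,0,0],[1,0,0,-40,0,0,0],[1,0,0,-20,0,0,0],[1,0,0,0,0,0,0]]' 
python3 -m creep '[[1,-51.5,8.1,0,0,0,0],[1,-51.5,8.1,0,0,0,0],[1,-51.5,8.1,0,0,0,0],[1,-51.5,8.1,0,0,0,0],[1,-51.5,8.1,0,0,0,0]]'
python3 -m creep '[[1,-51.5,8.1,0,0,0,0],[1,-51.5,8.1,0,0,0,0],[1,0,0,0,0,0,-9.8],[1,0,0,0,0,0,-9.8],[1,0,0,0,0,0,-9.8]]'
python3 -m creep '[[1,0,0,0,0,0,-9.8],[1,0,0,0,0,0,-9.8],[1,0,0,0,0,0,-9.7],[1,0,0,0,0,0,0],[1,0,0,0,0,0,0]]'
python3 - <<'E'
from h import *
from workcell import *
for n in("scene","top"):
    g=grab_frame(n);pickle.dump(g,open(f"pics/{n}5.pkl","wb"))
print(state()["ee_pos"],state()["ee_rot"])
t=load("top5");s=load("scene5")
a=cv2.resize(t["frame"][130:230,300:400,::-1],None,fx=4,fy=4,interpolation=2)
b=cv2.resize(s["frame"][160:260,240:340,::-1],None,fx=4,fy=4,interpolation=2)
cv2.imwrite("pics/g5.png",np.hstack([a,b]))
E
```

```text
time_s: 10.98
ee_pos: [514.3, 331.7, 152.9]
ee_rot: [179.9, -0.0, 101.1]
force: [0.3, -0.8, -2.7]
gripper_width: 14.1
time_s: 11.6
ee_pos: [602.2, 84.7, 149.6]
ee_rot: [-179.8, -0.0, 101.1]
force: [0.2, 0.6, -3.6]
gripper_width: 13.9
time_s: 12.22
ee_pos: [637.4, -11.7, 149.2]
ee_rot: [-179.8, -0.2, 130.8]
force: [0.4, -0.8, -3.1]
gripper_width: 13.7
time_s: 12.85
ee_pos: [638.2, -11.4, 150.6]
ee_rot: [-180.0, -0.1, 159.6]
force: [0.1, -0.4, -3.1]
gripper_width: 13.7
[638.47894286 -11.43774602 151.31325899] [-1.79976481e+02 -5.80824106e-02  1.59693964e+02]
```

View pics/g5.png

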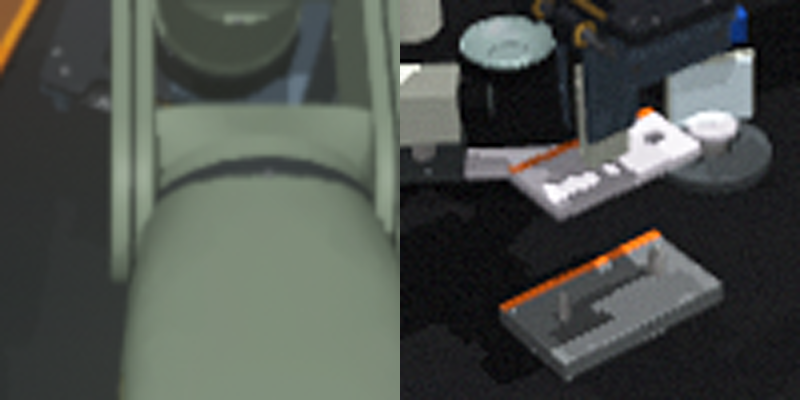

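```bash
python3 -m creep '[[1,0,0,40,0,0,0],[1,0,0,25,0,0,0],[1,0,0,8,0,0,0],[1,0,0,0,0,0,0],[1,0,0,0,0,0,0]]' 
python3 - <<'E'
from h import *
from workcell import *
for n in("scene","top"):
    g=grab_frame(n);pickle.dump(g,open(f"pics/{n}6.pkl","wb"))
print(state()["ee_pos"],state()["ee_rot"])
s=load("scene6")
crop(s,255,190,80,75,8,"pics/g6.png")
E
```

```text
time_s: 13.58
ee_pos: [639.8, -11.5, 80.3]
ee_rot: [180.0, 0.1, 159.8]
force: [-0.5, 0.3, -2.6]
gripper_width: 13.9
[639.59757594 -11.49579661  80.24110643] [1.79960405e+02 1.35803154e-01 1.59770033e+02]
```

View pics/g6.png

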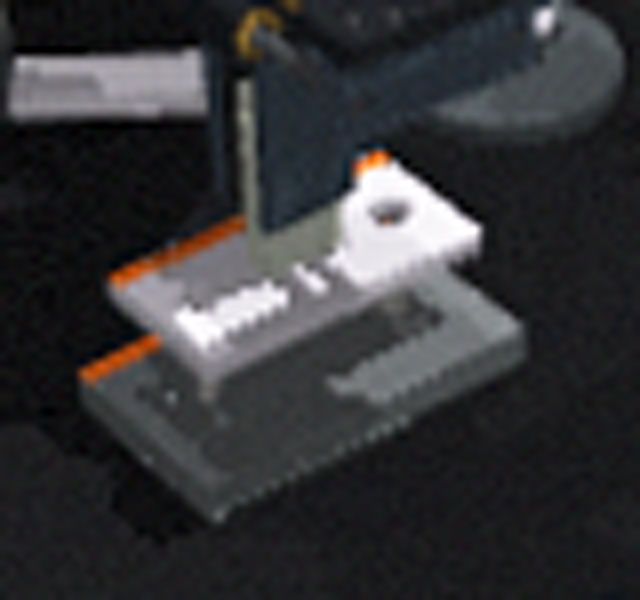

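```bash
python3 - <<'E'
from meas import *
s0=load("scene0");s=load("scene6")
def P(x,y,z,g=s,o=(255,190),k=8):return plane(g,((x+.5)/k-.5+o[0],(y+.5)/k-.5+o[1]),z)[:2]
a=np.radians(69.75);ex=np.array([np.cos(a),np.sin(a)]);ey=np.array([-ex[1],ex[0]])
def rel(p,c):d=p-c;return np.round([d@ex,d@ey],1)
c=np.array([639.6,-11.5])
print("plate, in dock axes about TCP: L",rel(P(108,275,56),c),"exp(-28,-55)  back",rel(P(375,150,56),c),"exp(-28,55) R",rel(P(481,228,56),c),"exp(28,55) hole",rel(P(391,212,56),c),"exp (0,38)")
for g,n in((s0,"s0"),(s,"s6")):
  hsv=cv2.cvtColor(g["frame"],cv2.COLOR_RGB2HSV).astype(int);org=(hsv[...,0]<22)&(hsv[...,1]>150)&(hsv[...,2]>90)
  if n=="s0": rect(g,org,15,"dock stripe s0",(262,215,62,45))
# dock corners in scene0 (5x crop offset 225,150)
q=lambda x,y:P(x,y,15,s0,(225,150),5)
print("dock L",rel(q(200,435),c),"exp(-38,-65) back",rel(q(398,337),c),"exp(-38,65) R",rel(q(480,409),c),"exp(38,65) front",rel(q(287,513),c),"exp(38,-65)")
E
```

```text
plate, in dock axes about TCP: L [-26.3 -54.3] exp(-28,-55)  back [-26.9  54.3] exp(-28,55) R [29.9 55.1] exp(28,55) hole [ 4.3 37.4] exp (0,38)
dock stripe s0 c [627.7 -41.9] size [  8.5 130.8] ang 69.73 box [[565.0, -23.0], [688.0, -69.0], [690.0, -61.0], [568.0, -15.0]] 79
dock L [-32.3 -64.6] exp(-38,-65) back [-34.8  68.7] exp(-38,65) R [43.6 64.1] exp(38,65) front [ 47.  -64.1] exp(38,-65)
```

```bash
python3 - <<'E'
from meas import *
a=np.radians(69.75);ex=np.array([np.cos(a),np.sin(a)]);ey=np.array([-ex[1],ex[0]]);c=np.array([639.6,-11.5])
def stripe(g,z,rois,n):
    hsv=cv2.cvtColor(g["frame"],cv2.COLOR_RGB2HSV).astype(int);org=((hsv[...,0]<22)&(hsv[...,1]>130)&(hsv[...,2]>100))
    for x,y,w,h in rois:
        vs,us=np.nonzero(org[y:y+h,x:x+w]);Q=np.array([plane(g,(u+x,v+y),z)[:2]-c for u,v in zip(us,vs)])
        print(n,len(Q),"x mean",round((Q@ex).mean(),2),"range",np.round([(Q@ex).min(),(Q@ex).max()],1),"y range",np.round([(Q@ey).min(),(Q@ey).max()],1))
s0,s6,t0=load("scene0"),load("scene6"),load("top0")
stripe(s0,15,[(262,215,62,45)],"dock s0")
stripe(s6,15,[(262,230,16,10)],"dock s6 part")
stripe(s6,56,[(266,213,22,14),(298,206,8,8)],"plate s6")
stripe(t0,15,[(322,145,50,65)],"dock t0")
# plate in top0, plate axes
a=np.radians(11.15);ex=np.array([np.cos(a),np.sin(a)]);ey=np.array([-ex[1],ex[0]]);c=np.array([513.9,331.45])
stripe(t0,8,[(190,220,70,30)],"plate t0")
E
```

```text
dock s0 97 x mean -32.61 range [-36.9 -28.4] y range [-64.7  66.1]
dock s6 part 19 x mean -31.54 range [-34.4 -28.6] y range [-62.6 -34.4]
plate s6 33 x mean -21.83 range [-25.1 -18.5] y range [-54.9  -3. ]
plate s6 8 x mean -22.6 range [-25.1 -19.8] y range [41.8 55.7]
dock t0 139 x mean -35.88 range [-39.8 -31.3] y range [-65.7  65.2]
plate t0 46 x mean -21.02 range [-26.2   1. ] y range [-52.9  54.6]
```

In the scene view the plate and dock stripes line up within about 0.5 mm, both in x offset and in y midpoint. Lowering in small steps while watching the force.

```bash
python3 -m creep '[[1,0,0,6,0,0,0],[1,0,0,3,0,0,0],[1,0,0,0,0,0,0]]' 
python3 -m creep '[[1,0,0,2,0,0,0],[1,0,0,2,0,0,0],[1,0,0,0,0,0,0]]'
python3 -m creep '[[1,0,0,2,0,0,0],[1,0,0,0,0,0,0]]'
```

```text
time_s: 14.05
ee_pos: [638.5, -11.5, 69.5]
ee_rot: [-180.0, -0.0, 159.8]
force: [0.3, -0.3, -3.1]
gripper_width: 13.6
time_s: 14.42
ee_pos: [638.6, -11.5, 65.7]
ee_rot: [-180.0, -0.0, 159.8]
force: [0.0, -0.0, -3.9]
gripper_width: 14.0
time_s: 14.68
ee_pos: [638.7, -11.4, 63.8]
ee_rot: [-180.0, -0.0, 159.8]
force: [-0.5, -0.4, -2.5]
gripper_width: 13.8
```

```bash
python3 -m creep '[[1,0,0,2,0,0,0],[1,0,0,2,0,0,0],[1,0,0,0,0,0,0]]' 
python3 -m creep '[[1,0,0,2,0,0,0],[1,0,0,2,0,0,0],[1,0,0,0,0,0,0]]'
python3 -m creep '[[1,0,0,2,0,0,0],[1,0,0,2,0,0,0],[1,0,0,0,0,0,0]]'
```

```text
time_s: 15.05
ee_pos: [638.6, -11.5, 59.7]
ee_rot: [-180.0, -0.0, 159.8]
force: [0.2, -0.3, -3.4]
gripper_width: 14.3
time_s: 15.42
ee_pos: [638.6, -11.5, 55.7]
ee_rot: [-180.0, -0.0, 159.8]
force: [-0.6, 0.4, -3.7]
gripper_width: 13.9
time_s: 15.8
ee_pos: [638.6, -11.5, 51.7]
ee_rot: [-180.0, -0.0, 159.8]
force: [-0.1, 0.1, -2.5]
gripper_width: 13.9
```

```bash
python3 -m creep '[[1,0,0,2,0,0,0],[1,0,0,1,0,0,0],[1,0,0,0,0,0,0]]' 
python3 -m creep '[[1,0,0,1,0,0,0],[1,0,0,0,0,0,0]]'
python3 -m creep '[[1,0,0,1,0,0,0],[1,0,0,0,0,0,0]]'
```

```text
time_s: 16.18
ee_pos: [638.7, -11.5, 48.8]
ee_rot: [-180.0, -0.0, 159.8]
force: [0.7, 1.1, -2.7]
gripper_width: 14.2
time_s: 16.42
ee_pos: [638.7, -11.5, 47.9]
ee_rot: [-180.0, -0.0, 159.8]
force: [0.1, -0.0, -2.8]
gripper_width: 13.9
time_s: 16.68
ee_pos: [639.0, -11.5, 47.4]
ee_rot: [180.0, 0.0, 159.8]
force: [-0.8, 0.0, -0.0]
gripper_width: 13.9
```

```bash
python3 - <<'E'
from h import *
from workcell import *
g=grab_frame("scene");pickle.dump(g,open("pics/scene7.pkl","wb"))
print(state()["ee_pos"],state()["force"])
crop(g,255,190,80,75,8,"pics/g7.png")
E
```

```text
[638.91447727 -11.48325743  47.33677884] [-0.48466954 -0.22601676  0.12386667]
```

View pics/g7.png

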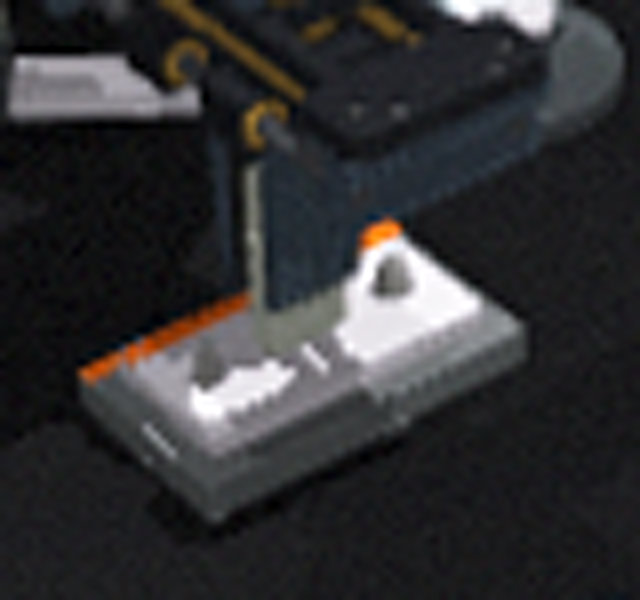

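Both pins stand up through the holes at about (205,360) and (391,270). The weight has passed to the base at TCP z 47.4, which is the height I expected. A 1 mm press, then open and retreat straight up.

```bash
python3 -m creep '[[1,0,0,1,0,0,0],[1,0,0,0,0,0,0]]' 
python3 -m creep '[[0.5,0,0,0,0,0,0],[0.5,0,0,0,0,0,0],[0.5,0,0,0,0,0,0],[0.5,0,0,0,0,0,0],[0.5,0,0,-1,0,0,0]]' 
python3 -m creep '[[0.5,0,0,-15,0,0,0],[0.5,0,0,-40,0,0,0],[0.5,0,0,-60,0,0,0],[0.5,0,0,-30,0,0,0],[0.5,0,0,0,0,0,0]]'
python3 - <<'E'
import numpy as np
from scipy.spatial.transform import Rotation as R
from workcell import state
st=state();r=R.from_euler('xyz',st["ee_rot"],degrees=True);print(st["ee_pos"],st["ee_rot"])
print(r.inv().apply(np.array([451.4,-45.6,st["ee_pos"][2]])-st["ee_pos"]))
E
```

```text
time_s: 16.98
ee_pos: [639.0, -11.5, 47.4]
ee_rot: [180.0, 0.0, 159.8]
force: [-1.9, -0.1, 6.0]
gripper_width: 13.7
time_s: 17.6
ee_pos: [638.7, -11.4, 46.8]
ee_rot: [-180.0, -0.0, 159.8]
force: [-0.2, -0.5, -0.2]
gripper_width: 45.4
time_s: 18.23
ee_pos: [640.5, -11.5, 196.3]
ee_rot: [179.9, 0.4, 159.8]
force: [-0.0, -0.0, -1.1]
gripper_width: 45.7
[640.53373455 -11.50966819 196.2675107 ] [179.86115362   0.43533421 159.77678277]
[165.6851358  -97.36488821  -1.49485351]
```

```bash
python3 -m creep '[[0.4,41.4,-24.4,0,0,0,0],[0.4,41.4,-24.4,0,0,0,0],[0.4,41.4,-24.4,0,0,0,0],[0.4,41.4,-24.4,0,0,0,0],[0.4,0,0,0,0,0,8]]'
python3 -m creep '[[0.4,0,0,0,0,0,8],[0.4,0,0,0,0,0,8],[0.4,0,0,0,0,0,0],[0.4,0,0,0,0,0,0]]'
python3 - <<'E'
from h import *
from workcell import *
for n in("scene","top"):
    g=grab_frame(n);pickle.dump(g,open(f"pics/{n}8.pkl","wb"))
print(state()["ee_pos"],state()["ee_rot"])
t=load("top8");s=load("scene8")
a=cv2.resize(t["frame"][145:265,320:450,::-1],None,fx=3,fy=3,interpolation=2)
b=cv2.resize(s["frame"][130:250,230:360,::-1],None,fx=3,fy=3,interpolation=2)
cv2.imwrite("pics/g8.png",np.hstack([a,b]))
E
```

```text
time_s: 18.85
ee_pos: [445.2, -45.9, 190.9]
ee_rot: [-179.9, -0.2, 151.5]
force: [0.3, -1.1, 0.1]
gripper_width: 54.8
time_s: 19.35
ee_pos: [449.3, -45.7, 191.5]
ee_rot: [-180.0, -0.0, 135.9]
force: [0.1, 0.1, 0.3]
gripper_width: 54.9
[449.48855601 -45.78703587 191.6715398 ] [-1.79975988e+02 -2.29987415e-02  1.35849459e+02]
```

View pics/g8.png

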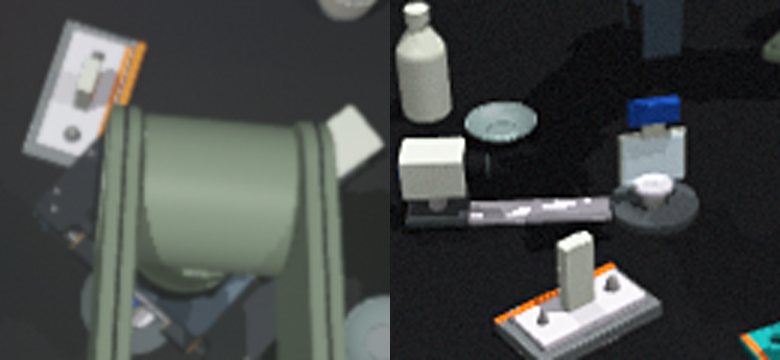

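The plate is seated flush with both pins showing, and the grip is released. Descending over the blue bar.

```bash
python3 -m creep '[[0.4,0,0,50,0,0,0],[0.4,0,0,25,0,0,0],[0.4,0,0,12,0,0,0],[0.4,0,0,0,0,0,0],[0.4,0,0,0,0,0,0]]'
python3 - <<'E'
from h import *
from workcell import *
for n in("scene","top"):
    g=grab_frame(n);pickle.dump(g,open(f"pics/{n}9.pkl","wb"))
print(state()["ee_pos"],state()["ee_rot"])
t=load("top9");s=load("scene9")
a=cv2.resize(t["frame"][205:265,330:400,::-1],None,fx=5,fy=5,interpolation=2)
b=cv2.resize(s["frame"][140:200,280:350,::-1],None,fx=5,fy=5,interpolation=2)
cv2.imwrite("pics/g9.png",np.hstack([a,b]))
E
```

```text
time_s: 20.08
ee_pos: [450.6, -45.9, 105.9]
ee_rot: [179.9, 0.1, 135.8]
force: [-0.1, -0.7, 0.3]
gripper_width: 55.0
[450.50705212 -45.91782047 105.95520569] [1.79921715e+02 1.13339692e-01 1.35787822e+02]
```

View pics/g9.png

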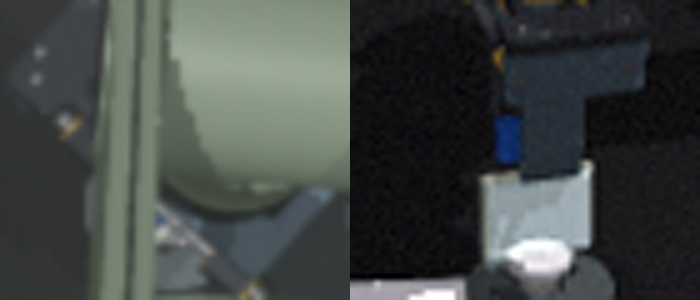

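The finger sits about 16 px right of the bar's centre. That matches the parallax expected from the finger being 34 mm in front, so it is centred. Lowering 7 mm more and closing.

```bash
python3 -m creep '[[0.4,-0.5,0.7,7,0,0,0],[0.4,0,0,0,0,0,0],[0.6,0,0,0,0,0,0],[0.8,0,0,0,0,0,0],[0.85,0,0,0,0,0,0]]'
python3 -m creep '[[1,0,0,0,0,0,0],[1,0,0,0,0,0,0],[1,0,0,0,0,0,0]]' 30
python3 -m creep '[[1,0,0,0,0,0,0],[1,0,0,0,0,0,0],[1,0,0,0,0,0,0],[1,0,0,0,0,0,0]]' 40
```

```text
time_s: 20.8
ee_pos: [450.5, -45.7, 98.0]
ee_rot: [180.0, 0.0, 135.8]
force: [-0.3, 0.6, -0.1]
gripper_width: 27.7
time_s: 21.18
ee_pos: [449.7, -46.4, 97.9]
ee_rot: [-179.9, -0.0, 135.8]
force: [-2.9, -5.8, 2.2]
gripper_width: 14.7
time_s: 21.68
ee_pos: [449.7, -46.5, 97.9]
ee_rot: [-179.9, -0.0, 135.8]
force: [-3.1, -3.8, 2.3]
gripper_width: 14.9
```

The width is 14.9 mm on a 12 mm bar, so the bar is a few degrees skewed against its rest stop. Turning clockwise should let it align. I'll turn a little and watch.

```bash
python3 -m creep '[[1,0,-0.7,0,0,0,4],[1,0,0,0,0,0,0]]'; python3 -c "
from workcell import *;print(state()['torque'])"
python3 -m creep '[[1,0,0,0,0,0,4],[1,0,0,0,0,0,0]]'; python3 -c "
from workcell import *;print(state()['torque'])"
python3 -m creep '[[1,0,0,0,0,0,8],[1,0,0,0,0,0,0],[1,0,0,0,0,0,0]]'; python3 -c "
from workcell import *;print(state()['torque'])"
```

```text
time_s: 21.92
ee_pos: [449.5, -46.5, 97.9]
ee_rot: [-179.9, -0.0, 131.9]
force: [-2.6, -2.7, 1.6]
gripper_width: 14.5
[-1.03847847  0.56781018 -0.00691906]
time_s: 22.18
ee_pos: [449.4, -46.5, 97.9]
ee_rot: [-179.9, -0.0, 127.9]
force: [-3.0, -4.2, 3.6]
gripper_width: 14.6
[-1.1916103   0.78867528  0.03750714]
time_s: 22.55
ee_pos: [449.1, -46.4, 97.9]
ee_rot: [-179.9, -0.0, 119.9]
force: [-3.3, -3.2, 4.3]
gripper_width: 14.8
[-1.11794748  0.92918643  0.00218835]
```

```bash
python3 - <<'E'
from h import *
from workcell import *
for n in("scene","top"):
    g=grab_frame(n);pickle.dump(g,open(f"pics/{n}10.pkl","wb"))
t=load("top10");s=load("scene10")
a=cv2.resize(t["frame"][205:265,330:400,::-1],None,fx=5,fy=5,interpolation=2)[:, :200]
b=cv2.resize(s["frame"][130:190,280:350,::-1],None,fx=8,fy=8,interpolation=2)
a=cv2.copyMakeBorder(a,0,180,0,0,0)
cv2.imwrite("pics/g10.png",np.hstack([a,b]))
E
```

```text
(no output)
```

View pics/g10.png

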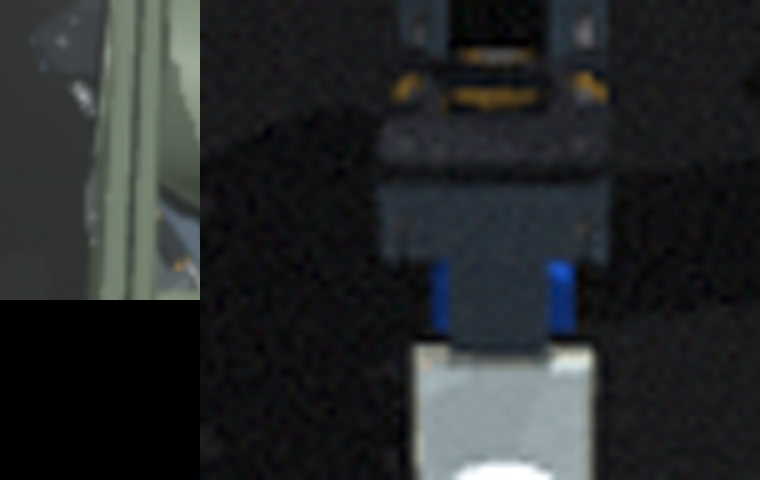

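The bar is nearly centred in the fingers along its length. The constant 14.8 mm width suggests the fingertips are biting the neck below the bar, so I'll open, lift 8 mm and regrip on the bar only.

```bash
python3 -m creep '[[0.7,0,0,0,0,0,0],[0.7,0,0,0,0,0,0],[0.7,0,0,-8,0,0,0],[0.7,0,0,0,0,0,0]]'
python3 -m creep '[[1,0,0,0,0,0,0],[1,0,0,0,0,0,0],[1,0,0,0,0,0,0],[1,0,0,0,0,0,0]]' 40
```

```text
time_s: 23.15
ee_pos: [450.9, -46.1, 106.7]
ee_rot: [179.9, 0.1, 119.8]
force: [-0.5, 0.3, -0.4]
gripper_width: 27.6
time_s: 23.65
ee_pos: [450.5, -46.2, 106.2]
ee_rot: [179.9, 0.0, 119.8]
force: [1.6, 0.1, 2.7]
gripper_width: 12.0
```

Now the width is 12.0 mm, so the jaws hold the bar itself. Next I refine the camera's bearing from the white arm strip and camera body.

```bash
python3 - <<'E'
from meas import *
t=load("top0");s=load("scene0");ax=np.array([451.2,-45.9])
for n,g,roi in(("top",t,(376,202,42,38)),("scene",s,(256,194,46,12))):
    f=g["frame"].astype(int);x,y,w,h=roi
    m=np.zeros(f.shape[:2],np.uint8);m[y:y+h,x:x+w]=(f.min(2)[y:y+h,x:x+w]>110)*255
    k=max(cv2.findContours(m,0,1)[0],key=cv2.contourArea)
    for z in(6,12):
        W=np.array([plane(g,p,z)[:2] for p in k[:,0]],np.float32);vs,us=np.nonzero(m)
        A=np.array([plane(g,(u,v),z)[:2] for u,v in zip(us,vs)],np.float32)
        vx,vy,x0,y0=cv2.fitLine(A,cv2.DIST_L2,0,.01,.01).ravel()
        if vx<0: vx,vy=-vx,-vy
        d=ax-[x0,y0];off=vx*d[1]-vy*d[0];c=A.mean(0)-ax
        print(n,z,"pca",round(np.degrees(np.arctan2(vy,vx)),2),"axis off line",round(off,1),"bearing of centroid",round(np.degrees(np.arctan2(c[1],c[0])),2),"dist",round(np.hypot(*c)),cv2.minAreaRect(W)[1:])
# camera body: bright box top, top view
f=t["frame"].astype(int);m=np.zeros(f.shape[:2],np.uint8);m[175:215,415:450]=(f.min(2)[175:215,415:450]>150)*255
k=max(cv2.findContours(m,0,1)[0],key=cv2.contourArea)
for z in(75,80,85,90):
    W=np.array([plane(t,p,z)[:2] for p in k[:,0]],np.float32);r=cv2.minAreaRect(W);c=np.array(r[0])-ax
    print("body",z,np.round(r[0],1),np.round(r[1],1),round(r[2],1),"bearing",round(np.degrees(np.arctan2(c[1],c[0])),2),round(np.hypot(*c)))
E
```

```text
top 6 pca -55.24 axis off line 0.1 bearing of centroid -55.28 dist 111 ((28.71922492980957, 133.67581176757812), 34.78895950317383)
top 12 pca -55.24 axis off line 0.3 bearing of centroid -55.41 dist 109 ((28.579647064208984, 133.02613830566406), 34.78902816772461)
scene 6 pca -55.94 axis off line -3.6 bearing of centroid -54.13 dist 115 ((36.78725814819336, 134.70706176757812), 30.786705017089844)
scene 12 pca -55.94 axis off line -12.3 bearing of centroid -49.81 dist 115 ((36.48835754394531, 133.6126708984375), 30.786678314208984)
body 75 [ 574.4 -224.5] [43.2 62.3] 35.0 bearing -55.39 217
body 80 [ 573.4 -223.3] [43.1 62. ] 35.0 bearing -55.45 215
body 85 [ 572.3 -222.1] [42.9 61.7] 35.0 bearing -55.5 214
body 90 [ 571.2 -220.9] [42.7 61.5] 35.0 bearing -55.56 212
```

```bash
python3 -m creep '[[1,0,0,0,0,0,9],[1,0,0,0,0,0,9],[1,0,0,0,0,0,9],[1,0,0,0,0,0,0]]'
python3 -m creep '[[1,0,0,0,0,0,9],[1,0,0,0,0,0,9],[1,0,0,0,0,0,8.2],[1,0,0,0,0,0,0],[1,0,0,0,0,0,0]]'
python3 - <<'E'
from meas import *
from workcell import *
st=state();print(st["ee_pos"],st["ee_rot"],st["torque"],st["force"])
g=grab_frame("top");s=grab_frame("scene");pickle.dump(g,open("pics/top11.pkl","wb"));pickle.dump(s,open("pics/scene11.pkl","wb"))
a=cv2.resize(g["frame"][140:260,320:450,::-1],None,fx=3,fy=3,interpolation=2)
b=cv2.resize(s["frame"][130:250,230:360,::-1],None,fx=3,fy=3,interpolation=2)
cv2.imwrite("pics/g11.png",np.hstack([a,b]))
E
```

```text
time_s: 24.15
ee_pos: [449.7, -46.4, 106.2]
ee_rot: [-180.0, 0.0, 92.8]
force: [-1.5, -0.6, 6.3]
gripper_width: 11.4
time_s: 24.78
ee_pos: [448.9, -46.3, 106.2]
ee_rot: [-179.9, 0.1, 66.7]
force: [-2.1, -1.4, 5.9]
gripper_width: 11.4
[448.89685669 -46.26521052 106.17889633] [-1.79895882e+02  6.57002605e-02  6.66748215e+01] [-0.04024979  0.33140434  0.16385617] [-2.11149408 -1.36423369  5.9400533 ]
```

View pics/g11.png

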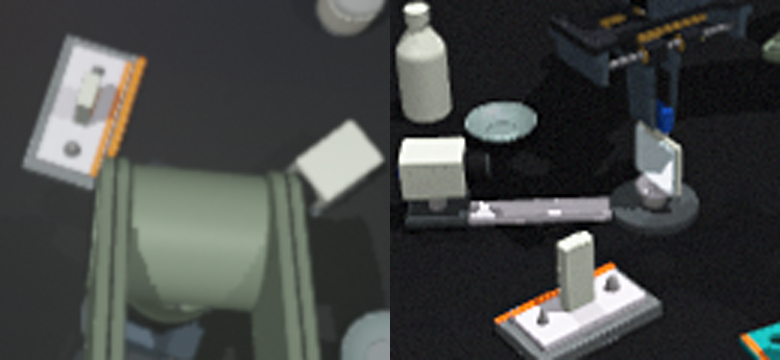

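```bash
python3 - <<'E'
from meas import *
g=load("top11");f=g["frame"]
crop(g,322,145,50,65,9,"pics/g12.png")
hsv=cv2.cvtColor(f,cv2.COLOR_RGB2HSV).astype(int)
org=(hsv[...,0]<22)&(hsv[...,1]>110)&(hsv[...,2]>110)
E
```

```text
(no output)
```

View pics/g12.png

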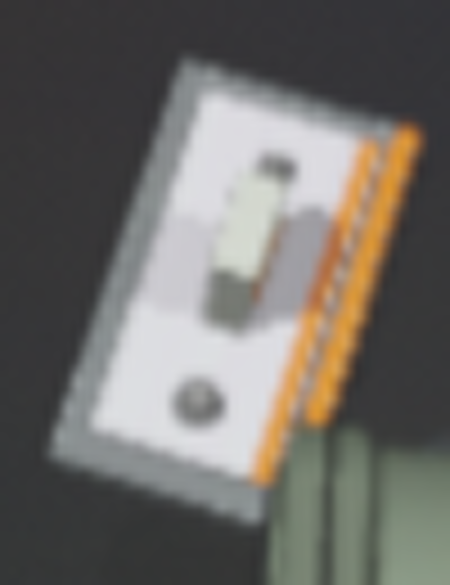

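```bash
python3 - <<'E'
from h import *
t=load("top11")
P=lambda x,y,z:plane(t,((x+.5)/9-.5+322,(y+.5)/9-.5+145),z)[:2]
c1=np.mean([P(203,92,23),P(380,139,23),P(92,430,23),P(270,485,23)],0)
e=P(203,92,23)-P(92,430,23);e2=P(380,139,23)-P(270,485,23)
print("sizes",np.linalg.norm(e),np.linalg.norm(e2),np.linalg.norm(P(92,430,23)-P(270,485,23)))
print("yaw",[np.degrees(np.arctan2(-v[1],-v[0]))-90 for v in(e,e2)])
c2=P(250,222,93);c3=P(200,402,38)
print("plate c",c1,"block c",c2,"bigpin tip",c3)
a=np.radians(69.75);ex=np.array([np.cos(a),np.sin(a)]);ey=np.array([-ex[1],ex[0]])
print("pin-derived centre",c3-38*ey)
for ax in([451.3,-45.7],[451.5,-46.2]):
  for c in(c1,c2,c3-38*ey):
    m=c-7*ex-ax;b=np.degrees(np.arctan2(m[1],m[0]));print(ax,round(b,2),"bisector",round((b-55.3)/2,2))
E
```

```text
sizes 110.2926089443844 112.3172040944281 55.4214552152677
yaw [np.float64(70.43503465595722), np.float64(70.46885764165177)]
plate c [639.1729798 -11.7791817] block c [639.2161197  -12.44323853] bigpin tip [600.00574156   1.20478333]
pin-derived centre [635.65701233 -11.94766484]
[451.3, -45.7] 8.39 bisector -23.45
[451.3, -45.7] 8.19 bisector -23.56
[451.3, -45.7] 8.5 bisector -23.4
[451.5, -46.2] 8.55 bisector -23.37
[451.5, -46.2] 8.35 bisector -23.48
[451.5, -46.2] 8.66 bisector -23.32
```

The target normal bearing is about -23.45°, against a tool y of -23.3° now. I'll apply a 0.1° trim and check that it holds steady.

```bash
python3 -m creep '[[1,0,0,0,0,0,0.1],[1,0,0,0,0,0,0],[1,0,0,0,0,0,0],[1,0,0,0,0,0,0]]'
python3 -m creep '[[1,0,0,0,0,0,0],[1,0,0,0,0,0,0]]'
python3 - <<'E'
from h import *
from workcell import *
st=state();print(st["ee_rot"],st["torque"],st["gripper_width"],np.abs(st["qvel"]).max())
s=grab_frame("scene");pickle.dump(s,open("pics/scene13.pkl","wb"));crop(s,290,130,70,80,7,"pics/g13.png")
cv2.imwrite("pics/full13.png",s["frame"][:,:,::-1])
E
```

```text
time_s: 25.38
ee_pos: [448.9, -46.3, 106.2]
ee_rot: [-179.9, 0.1, 66.6]
force: [-2.3, -0.2, 7.2]
gripper_width: 12.1
time_s: 25.62
ee_pos: [448.9, -46.3, 106.2]
ee_rot: [-179.9, 0.1, 66.6]
force: [-2.2, -0.9, 7.0]
gripper_width: 11.7
[-1.79897708e+02  6.35360979e-02  6.65753924e+01] [-0.10984201  0.31696099  0.03743159] 11.684017810484756 0.09256894274489132
```

View pics/g13.png

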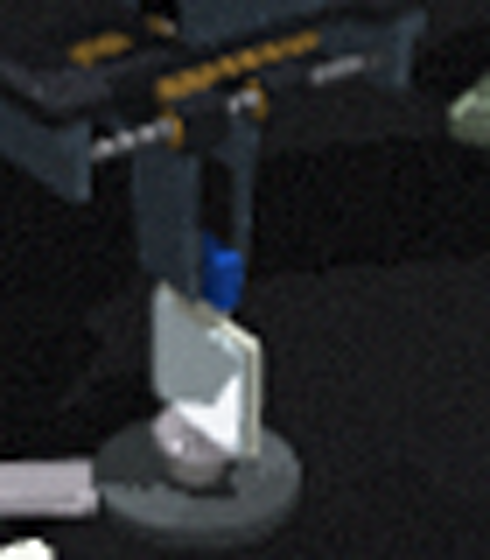

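View pics/full13.png

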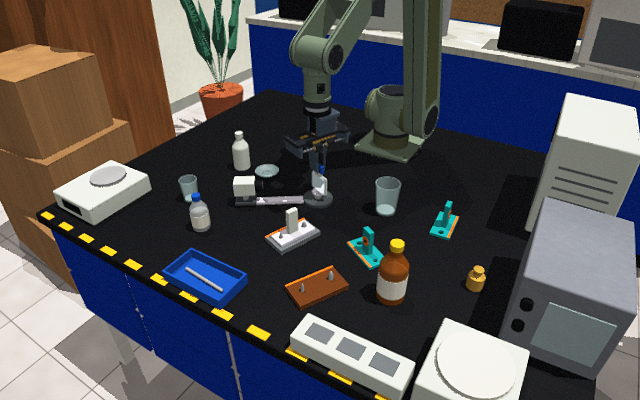

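The bar is between the jaws, the plate is seated, and the bystanders are where they were. As a last independent check, I take the mirror's angle from its top edge at z = 88.

```bash
python3 - <<'E'
from h import *
s=load("scene13")
P=lambda x,y,z:plane(s,((x+.5)/7-.5+290,(y+.5)/7-.5+130),z)[:2]
for a,b,z in(((160,282),(244,342),87),((172,284),(260,342),88),((150,395),(238,455),33)):
    d=P(*a,z)-P(*b,z);print(np.hypot(*d),"normal",np.degrees(np.arctan2(d[1],d[0]))+90)
s0=load("scene0");s7=load("scene13")
for r,n in(((180,170,30,30),"smallbk"),((190,195,22,38),"clear"),((370,175,35,45),"bigbk"),((380,238,30,70),"amber"),((465,262,24,32),"weight"),((250,160,32,20),"dish"),((228,128,24,45),"white")):
    x,y,w,h=r;print(n,cv2.absdiff(s0["frame"][y:y+h,x:x+w],s7["frame"][y:y+h,x:x+w]).mean().round(1))
E
```

```text
59.33353047111927 normal -22.993545179493765
58.821059682454845 normal -20.89495172172367
59.550447463317354 normal -20.03896124083228
smallbk 2.7
clear 2.3
bigbk 3.2
amber 3.5
weight 2.7
dish 4.2
white 3.9
```

```bash
python3 -m creep '[[1,0,0,0,0,0,0],[1,0,0,0,0,0,0]]' 50
python3 -c "
from workcell import *
s=state();print(s['ee_rot'],s['gripper_width'],s['time_s'],s['force']);print(job_done())"
```

```text
time_s: 25.92
ee_pos: [448.9, -46.3, 106.2]
ee_rot: [-179.9, 0.1, 66.6]
force: [-2.5, 0.1, 7.3]
gripper_width: 11.9
[-1.79899559e+02  6.43484307e-02  6.65752819e+01] 11.878079632880286 25.925 [-2.51521888  0.12058102  7.26275181]
the job is handed in; nothing more can be done
None
```

The plate is seated on the two pins of the grey base and released. The gripper then took the blue bar, turned the mirror, and still held it when I handed in at 25.9 s.

- **Plate:** both pins showed through the holes. The base took the plate's weight at the height expected for a flush fit. The later top and scene views show it still in place, with its stripe on the mirror side.
- **Mirror angle:** I aimed the mirror's normal at about -23.45°, halfway between the camera direction (-55.3°) and the marker direction (about 8.4°). The tool held at -23.4°, with the jaws at 11.9 mm on the 12 mm bar, so the bar looked square in the pads.
- **Check that disagreed:** a rough reading of the mirror's edges in the scene picture gave -20° to -23°. One pixel there is worth about 1.5°, so I trusted the gripper reading instead.
- **First grips redone:** I lifted the plate before the jaws had fully closed, so I set it down and gripped it lower. My first grip on the bar seemed to catch the neck under it (14.8 mm), so I regripped higher on the bar.
- **Bystanders:** the glassware, bottles and weight looked unchanged between the first and last pictures. The moves did not touch the look-alikes. The largest contact force I saw was about 18 N, while setting the plate down for the regrip.

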